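# Unclamp the rack with the red-capped tube and hold it up level

## Robot

A 6-joint arm with a two-finger parallel gripper is mounted at the origin on a cart in front of the work surface, level with it; the furniture and walls round the work are solid. World frame = base frame: x ahead of the robot, y to its left, z up, the work surface at z = 0. Lengths are in mm, angles in rad, forces in N, time in s.
With the tool pointing down it reaches from about 300 to 750 mm from the base axis. Payload 8.5 kg.
Tool frame: the origin (TCP) lies between the finger pads; the fingertips stand 14 mm ahead of it and the grasp point (between the pads) lies 5 mm behind it; z points along the fingers, y is the line along which they close (so a half turn about z gives the same grasp; the last joint's range is limited). The gripper opens to 88 mm and grips with 3 to 60 N. Pads are 18 mm wide; open, the fingers measure 123 mm over their backs; the gripper's body (75 mm by 187 mm) begins 45 mm behind the grasp point.
Start: joints at [-1.509, 0.381, 1.297, -0, 1.464, -0.215], TCP at [150.298, -529.047, 252.748] pointing down, gripper open.
Joint ranges: [-3.11, 3.11], [-0.89, 2.33], [0.22, 2.48], [-1.42, 4.56], [0.17, 2.85], [-2.88, 2.88]. Speed limits (rad/s): [2.39, 2.39, 3.14, 3.14, 3.14, 3.14].

## Interface

Orientations are given as [roll, pitch, yaw] about the fixed x, y, z axes, in that order (R = Rz(yaw) Ry(pitch) Rx(roll)).
In Python, from workcell import read_state, read_camera, camera_info, close_job gives the robot as it stands.
- The arm moves only by the shell command python3 -m jog 'ROWS' [OPENING] [FORCE]. ROWS is JSON, a list of rows, each a list of 4 numbers: the shift along the tool's x, y, z in m, then the turn about the tool's z in degrees. In form: [[tx, ty, tz, twist], ...]. A call has 1 to 20 rows; each row is the pose to reach, as a shift and turn from the pose commanded when the call began, along the tool's axes at that moment; what a row does not reach only later rows make up. A row lasts 1/10 s, in which the tool goes at most 50 mm and 8.59 degrees, less where a joint would pass 70% of its speed; a pose out of reach is approached as far as the arm can. A call with a gripper value outside its range is refused whole. OPENING is the finger opening in m, from 0 to 0.0881, set as the call begins (- or left out, the last holds). The fingers move at their own pace and stop on an object; FORCE is the grip in N (left out, the last holds). Time passes only in rows, so rows that repeat a pose let the fingers close. It gives the time, the measured TCP pose, the force, the opening and the grip force at its end, in the units of the state.
- read_state(): the state, without advancing time (a new reading comes with each control period).
- read_camera(name): name is "scene" or "top"; returns (picture, depth): 420x560x3 uint8, red, green, blue; 420x560 float32, mm along the optical axis (not along the pixel's ray), 0 where there is no reading.
- camera_info(name): a dict with "fovy" (degrees; the focal length in pixels is half the picture's height over the tangent of half this angle, whatever the lens; pixels are square), "cx", "cy" (the principal point, pixels), "eye" and "orientation" of the camera in the world. Camera axes: x right, y up, looking along -z (the intrinsics and any distortion apply to the point x, -y, -z); pixel columns grow to the right and rows downward; lengths in mm; the calibration is good to about 2 mm. A picture is of the moment at which its call begins. camera_info takes no time and is no camera call.
- close_job(): hands the job in; it is judged then, once.
The state is a dict: "time_s": time; "joints": joint angles; "joint_velocities": joint speeds; "joint_torque": joint torques, N m; "tool_pos": TCP position; "eef_rot": TCP orientation; "ft_force": force on the tool from outside, world axes, zero at the start; "ft_torque": the same for the moment, N m; "gripper_width": finger opening in mm; "finger_force": force on a finger pad.
Only numpy, scipy, OpenCV 4.12 (cv2) and the standard library are available. Lean on these libraries where they do the work, as an engineer would, in place of code of your own. Each camera call takes 0.05 s, during which the arm holds its last target. There are 200 camera calls.

## Task

The mixing run is over: find which of the two tube racks on the mixer holds the red-capped tube, turn the clips at both ends of that rack a quarter turn so that they free it, and lift the rack with its tubes straight up until its underside is at least 10 cm above the mixer's platform. Finish while holding it there, level and still in the gripper, with every tube still in its rack: do not put it down. Leave the other rack clamped in its place, keep the racks upright throughout, and do not disturb the things on the bench.

Things in the scene. Friction and masses are not known exactly. Their poses are not given: they have to be found in the camera images.
- mixer: white two-place mixer, switched off, fixed; platform 238 (x) x 252 (y) mm. Origin: platform centre, at bench level; x away from the robot and its panel, y left, z up. Racks stand lengthwise along y on mats 64 mm above the bench, centred at x -60 (front) and +60 (back), between steel guides 11 mm high with 1.8 mm play. Clip pivots (vertical) at the same x, y +94 (left) and -94 (right).
- rack_front: blue tube rack in the front place (nearer the robot), about 180 to 240 g with tubes. Origin: underside centre; x across (56 mm), y along (157), z up (60 mm high). Top plate with holes at height 52 to 56: pinch its long edges at mid-length from above (sides open below it). Tubes only in the end holes, at x -12.5/+12.5, y -60/+60, three a rack, tops 95 mm above the rack's underside.
- rack_back: blue tube rack in the back place (farther from the robot), about 180 to 240 g with tubes. Origin: underside centre; x across (56 mm), y along (157), z up (60 mm high). Top plate with holes at height 52 to 56: pinch its long edges at mid-length from above (sides open below it). Tubes only in the end holes, at x -12.5/+12.5, y -60/+60, three a rack, tops 95 mm above the rack's underside.
- tube_red: capped sample tube with a red cap, 16 mm diameter, 87 mm tall, 16 g, loose in an end hole of one of the two racks (which one varies). Origin: centre of its bottom; z up.
- tube_blue_1: capped sample tube with a blue cap, 16 mm diameter, 87 mm tall, 16 g, loose in an end hole of one of the two racks (which one varies). Origin: centre of its bottom; z up.
- tube_green_1: capped sample tube with a green cap, 16 mm diameter, 87 mm tall, 16 g, loose in an end hole of one of the two racks (which one varies). Origin: centre of its bottom; z up.
- tube_blue_2: capped sample tube with a blue cap, 16 mm diameter, 87 mm tall, 16 g, loose in an end hole of one of the two racks (which one varies). Origin: centre of its bottom; z up.
- tube_green_2: capped sample tube with a green cap, 16 mm diameter, 87 mm tall, 16 g, loose in an end hole of one of the two racks (which one varies). Origin: centre of its bottom; z up.
- tube_blue_3: capped sample tube with a blue cap, 16 mm diameter, 87 mm tall, 16 g, loose in an end hole of one of the two racks (which one varies). Origin: centre of its bottom; z up.
- clip_front_left (a joint): clip at the left end of the front rack: dark steel bar 11 mm wide on a vertical pivot, 125.5 to 131.5 mm above the bench, just over the rack. Near 0 rad its nose covers the rack's end plate; beyond 1.2 either way (stops 1.75) the rack is free. Counter-clockwise from above is positive: the knob goes towards -x of the mixer (to the robot). Friction only, 1 N at the knob; stays put.
- clip_front_left_knob (a point): point on the axis of that clip's upright round black knob, 4 mm below its top; knob 12 mm diameter, 131.5 to 157.5 mm above the bench, standing on the bar; 34 mm from the pivot, on the side away from the rack while the clip holds.
- clip_front_right (a joint): clip at the right end of the front rack: dark steel bar 11 mm wide on a vertical pivot, 125.5 to 131.5 mm above the bench, just over the rack. Near 0 rad its nose covers the rack's end plate; beyond 1.2 either way (stops 1.75) the rack is free. Counter-clockwise from above is positive: the knob goes towards +x of the mixer (from the robot). Friction only, 1 N at the knob; stays put.
- clip_front_right_knob (a point): point on the axis of that clip's upright round black knob, 4 mm below its top; knob 12 mm diameter, 131.5 to 157.5 mm above the bench, standing on the bar; 34 mm from the pivot, on the side away from the rack while the clip holds.
- clip_back_left (a joint): clip at the left end of the back rack: dark steel bar 11 mm wide on a vertical pivot, 125.5 to 131.5 mm above the bench, just over the rack. Near 0 rad its nose covers the rack's end plate; beyond 1.2 either way (stops 1.75) the rack is free. Counter-clockwise from above is positive: the knob goes towards -x of the mixer (to the robot). Friction only, 1 N at the knob; stays put.
- clip_back_left_knob (a point): point on the axis of that clip's upright round black knob, 4 mm below its top; knob 12 mm diameter, 131.5 to 157.5 mm above the bench, standing on the bar; 34 mm from the pivot, on the side away from the rack while the clip holds.
- clip_back_right (a joint): clip at the right end of the back rack: dark steel bar 11 mm wide on a vertical pivot, 125.5 to 131.5 mm above the bench, just over the rack. Near 0 rad its nose covers the rack's end plate; beyond 1.2 either way (stops 1.75) the rack is free. Counter-clockwise from above is positive: the knob goes towards +x of the mixer (from the robot). Friction only, 1 N at the knob; stays put.
- clip_back_right_knob (a point): point on the axis of that clip's upright round black knob, 4 mm below its top; knob 12 mm diameter, 131.5 to 157.5 mm above the bench, standing on the bar; 34 mm from the pivot, on the side away from the rack while the clip holds.
- timer: white lab timer with a red dial, 66x66x44 mm, loose bystander on the bench right of the mixer; origin: centre of its underside
- vial: small vial with a black cap, 21 mm diameter, 52 mm tall, loose bystander left of the mixer; origin: centre of its underside

How it is judged (in metres and radians):
On the way, in this order (a step that is already met when the one before it is completed fails the run):
1. both clips of the rack with the red-capped tube are turned away from it ((((x of tube_red in the frame of rack_front between -0.028 and 0.028 m and y of tube_red in the frame of rack_front between -0.075 and 0.075 m and z of tube_red in the frame of rack_front between -0.004 and 0.02 m) and (value of joint clip_front_left above 0.8 rad or value of joint clip_front_left below -0.8 rad) and (value of joint clip_front_right above 0.8 rad or value of joint clip_front_right below -0.8 rad)) or ((x of tube_red in the frame of rack_back between -0.028 and 0.028 m and y of tube_red in the frame of rack_back between -0.075 and 0.075 m and z of tube_red in the frame of rack_back between -0.004 and 0.02 m) and (value of joint clip_back_left above 0.8 rad or value of joint clip_back_left below -0.8 rad) and (value of joint clip_back_right above 0.8 rad or value of joint clip_back_right below -0.8 rad)))), for 0.1 s.
2. that rack is in the air, level, in the gripper ((((x of tube_red in the frame of rack_front between -0.028 and 0.028 m and y of tube_red in the frame of rack_front between -0.075 and 0.075 m and z of tube_red in the frame of rack_front between -0.004 and 0.02 m) and z of rack_front in the frame of mixer above 0.149 m and angle between rack_front's own z axis and vertical below 0.1 rad and linear speed of rack_front below 0.03 m/s and angular speed of rack_front below 0.2 rad/s and contact force between rack_front and the fingers above 1 N and contact force between rack_front and mixer below 0.2 N and z of rack_back in the frame of mixer between 0.058 and 0.07 m and distance of rack_back from where it was at the start of the episode below 0.012 m and value of joint clip_back_left between -0.45 and 0.45 rad and value of joint clip_back_right between -0.45 and 0.45 rad) or ((x of tube_red in the frame of rack_back between -0.028 and 0.028 m and y of tube_red in the frame of rack_back between -0.075 and 0.075 m and z of tube_red in the frame of rack_back between -0.004 and 0.02 m) and z of rack_back in the frame of mixer above 0.149 m and angle between rack_back's own z axis and vertical below 0.1 rad and linear speed of rack_back below 0.03 m/s and angular speed of rack_back below 0.2 rad/s and contact force between rack_back and the fingers above 1 N and contact force between rack_back and mixer below 0.2 N and z of rack_front in the frame of mixer between 0.058 and 0.07 m and distance of rack_front from where it was at the start of the episode below 0.012 m and value of joint clip_front_left between -0.45 and 0.45 rad and value of joint clip_front_right between -0.45 and 0.45 rad))), for 0.3 s.
At the end, for the whole second after the job is handed in: the fingers hold the red-capped tube's rack, underside 85 mm or more above its mat, tilt under 0.10 rad, at rest, off the mixer; all six tubes are in the racks; the other rack is in place (12 mm; height 6 mm), its clips within 0.45 rad of holding ((((x of tube_red in the frame of rack_front between -0.028 and 0.028 m and y of tube_red in the frame of rack_front between -0.075 and 0.075 m and z of tube_red in the frame of rack_front between -0.004 and 0.02 m) and z of rack_front in the frame of mixer above 0.149 m and angle between rack_front's own z axis and vertical below 0.1 rad and linear speed of rack_front below 0.03 m/s and angular speed of rack_front below 0.2 rad/s and contact force between rack_front and the fingers above 1 N and contact force between rack_front and mixer below 0.2 N and z of rack_back in the frame of mixer between 0.058 and 0.07 m and distance of rack_back from where it was at the start of the episode below 0.012 m and value of joint clip_back_left between -0.45 and 0.45 rad and value of joint clip_back_right between -0.45 and 0.45 rad) or ((x of tube_red in the frame of rack_back between -0.028 and 0.028 m and y of tube_red in the frame of rack_back between -0.075 and 0.075 m and z of tube_red in the frame of rack_back between -0.004 and 0.02 m) and z of rack_back in the frame of mixer above 0.149 m and angle between rack_back's own z axis and vertical below 0.1 rad and linear speed of rack_back below 0.03 m/s and angular speed of rack_back below 0.2 rad/s and contact force between rack_back and the fingers above 1 N and contact force between rack_back and mixer below 0.2 N and z of rack_front in the frame of mixer between 0.058 and 0.07 m and distance of rack_front from where it was at the start of the episode below 0.012 m and value of joint clip_front_left between -0.45 and 0.45 rad and value of joint clip_front_right between -0.45 and 0.45 rad)) and ((x of tube_red in the frame of rack_front between -0.028 and 0.028 m and y of tube_red in the frame of rack_front between -0.075 and 0.075 m and z of tube_red in the frame of rack_front between -0.004 and 0.02 m) or (x of tube_red in the frame of rack_back between -0.028 and 0.028 m and y of tube_red in the frame of rack_back between -0.075 and 0.075 m and z of tube_red in the frame of rack_back between -0.004 and 0.02 m)) and ((x of tube_blue_1 in the frame of rack_front between -0.028 and 0.028 m and y of tube_blue_1 in the frame of rack_front between -0.075 and 0.075 m and z of tube_blue_1 in the frame of rack_front between -0.004 and 0.02 m) or (x of tube_blue_1 in the frame of rack_back between -0.028 and 0.028 m and y of tube_blue_1 in the frame of rack_back between -0.075 and 0.075 m and z of tube_blue_1 in the frame of rack_back between -0.004 and 0.02 m)) and ((x of tube_green_1 in the frame of rack_front between -0.028 and 0.028 m and y of tube_green_1 in the frame of rack_front between -0.075 and 0.075 m and z of tube_green_1 in the frame of rack_front between -0.004 and 0.02 m) or (x of tube_green_1 in the frame of rack_back between -0.028 and 0.028 m and y of tube_green_1 in the frame of rack_back between -0.075 and 0.075 m and z of tube_green_1 in the frame of rack_back between -0.004 and 0.02 m)) and ((x of tube_blue_2 in the frame of rack_front between -0.028 and 0.028 m and y of tube_blue_2 in the frame of rack_front between -0.075 and 0.075 m and z of tube_blue_2 in the frame of rack_front between -0.004 and 0.02 m) or (x of tube_blue_2 in the frame of rack_back between -0.028 and 0.028 m and y of tube_blue_2 in the frame of rack_back between -0.075 and 0.075 m and z of tube_blue_2 in the frame of rack_back between -0.004 and 0.02 m)) and ((x of tube_green_2 in the frame of rack_front between -0.028 and 0.028 m and y of tube_green_2 in the frame of rack_front between -0.075 and 0.075 m and z of tube_green_2 in the frame of rack_front between -0.004 and 0.02 m) or (x of tube_green_2 in the frame of rack_back between -0.028 and 0.028 m and y of tube_green_2 in the frame of rack_back between -0.075 and 0.075 m and z of tube_green_2 in the frame of rack_back between -0.004 and 0.02 m)) and ((x of tube_blue_3 in the frame of rack_front between -0.028 and 0.028 m and y of tube_blue_3 in the frame of rack_front between -0.075 and 0.075 m and z of tube_blue_3 in the frame of rack_front between -0.004 and 0.02 m) or (x of tube_blue_3 in the frame of rack_back between -0.028 and 0.028 m and y of tube_blue_3 in the frame of rack_back between -0.075 and 0.075 m and z of tube_blue_3 in the frame of rack_back between -0.004 and 0.02 m))); the arm keeps its last pose, push and grip.
It fails at once if a rack is tipped by more than 0.35 rad (angle between any of rack_front, rack_back's own z axis and vertical above 0.35 rad).
It fails at once if the timer or the vial is moved by more than 30 mm (distance of any of timer, vial from where it was at the start of the episode above 0.03 m).
It also fails if it takes over 54 s, if anything falls off the work surface, if the arm or the gripper's body presses on something with over 40 N, if the wrist force passes 120 N, or if a joint passes its speed limit or range.

## Working session

There is one attempt and no reset: what is moved stays moved. The work goes in short steps, Python scripts to look and compute and a shell command to move; the robot and the scene stay as the last step left them, time stands still between calls to the robot, and variables do not carry over. Pictures are saved under pics/ and viewed, at most 10 in all, crops included, and the job is handed in when it is done.

```bash
mkdir -p pics; python3 - <<'E'
from workcell import *
import cv2,numpy as np
for n in("scene","top"):
    p,d=read_camera(n);np.savez(f"pics/{n}0.npz",p=p,d=d);cv2.imwrite(f"pics/{n}0.png",p[:,:,::-1]);print(n,camera_info(n))
s=read_state();print(s["tool_pos"],s["eef_rot"],s["time_s"])
E
```

```text
scene {'fovy': 43.98707833771388, 'cx': 283.5807439205753, 'cy': 212.16370842299273, 'eye': array([-636.84297488, -887.52343895,  765.59834252]), 'orientation': array([ 1.16678694,  0.014695  , -0.94048786])}
top {'fovy': 56.94977241797593, 'cx': 284.2816080877213, 'cy': 206.44360862429002, 'eye': array([ 359.08117576,   45.56988611, 1165.77210256]), 'orientation': array([ 1.80841849e-01,  4.51310256e-04, -1.54908586e+00])}
[ 150.29609192 -528.82385331  252.2126801 ] [-3.14034722e+00 -2.84611520e-04  2.76794789e-01] 0.1
```

View pics/top0.png

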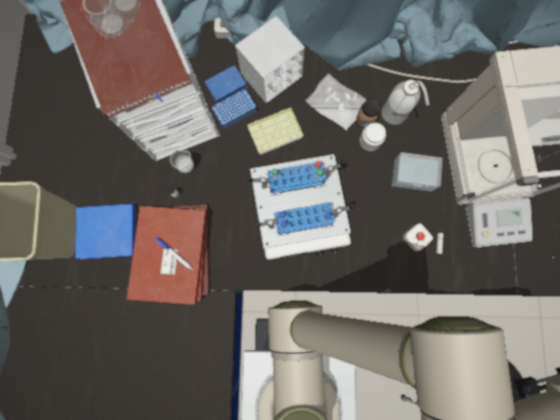

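View pics/scene0.png

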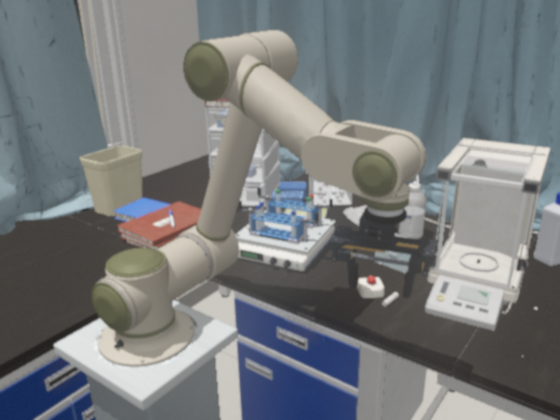

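Top view: mixer at about px (300,206). The red cap looks to be in the back rack at (319,165). I'll enlarge it.

```bash
python3 - <<'E'
import cv2
p=cv2.imread("pics/top0.png")[145:265,235:365]
cv2.imwrite("pics/c0.png",cv2.resize(p,None,fx=6,fy=5,interpolation=cv2.INTER_CUBIC)[:600,:800])
E
```

```text
(no output)
```

View pics/c0.png

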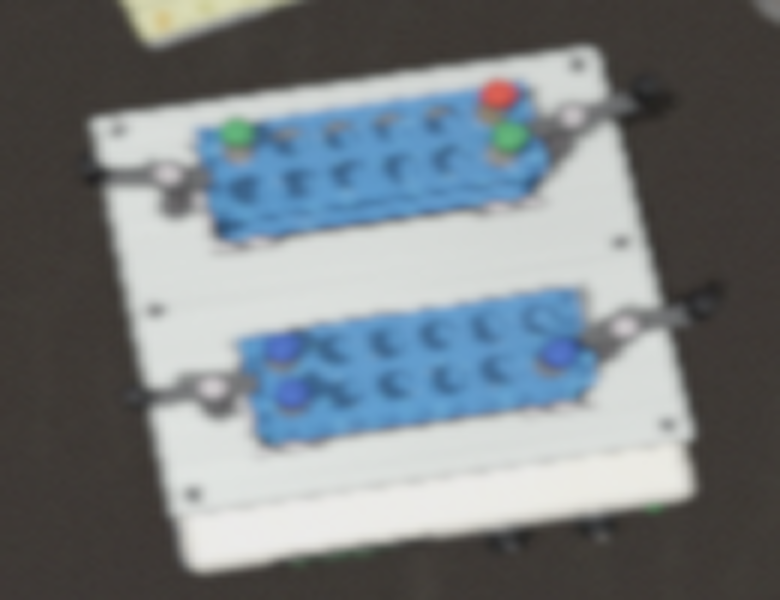

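The red cap is at crop (498,95), in the back rack. I can fit the mixer pose from the six cap tops and four pivot heads, and the clip angles from the knobs.

```bash
cat > h.py <<'E'
import numpy as np
from workcell import *
from scipy.spatial.transform import Rotation as R
def ray(n,u,v):
    c=camera_info(n);f=210/np.tan(np.radians(c["fovy"]/2))
    M=R.from_euler("xyz",c["orientation"]).as_matrix()
    return np.array(c["eye"]),M@np.array([(u-c["cx"])/f,-(v-c["cy"])/f,-1])
def atz(n,u,v,z):
    e,d=ray(n,u,v);return (e+d*(z-e[2])/d[2])[:2]
E
python3 - <<'E'
from h import *
from scipy.optimize import least_squares
cr=lambda u,v:(235+(u+.5)/6-.5,145+(v+.5)/5-.5)
P=[(498,95,159,72.5,-60),(510,136,159,47.5,-60),(238,133,159,72.5,60),(283,348,159,-47.5,60),(293,392,159,-72.5,60),(558,352,159,-72.5,-60),
(168,176,133,60,94),(211,388,133,-60,94),(572,118,133,60,-94),(623,327,133,-60,-94)]
W=np.array([atz("top",*cr(u,v),z) for u,v,z,_,_ in P]);m=np.array([p[3:] for p in P])
def T(q,m):
    c,s=np.cos(q[2]),np.sin(q[2]);return m@np.array([[c,s],[-s,c]])+q[:2]
r=least_squares(lambda q:(T(q,m)-W).ravel(),[500,0,0],loss="soft_l1");q=r.x
print(q,np.degrees(q[2]));print((T(q,m)-W).round(1))
d=np.load("pics/top0.npz")["d"]
for k,(u,v,x,y) in dict(bl=(92,177,60,94),fl=(135,398,-60,94),br=(655,98,60,-94),fr=(705,298,-60,-94)).items():
    w=atz("top",*cr(u,v),155);c,s=np.cos(q[2]),np.sin(q[2]);l=(w-q[:2])@np.array([[c,-s],[s,c]])
    print(k,w.round(1),l.round(1),np.hypot(*(l-[x,y])))
print("pivots",T(q,np.array([[60,94],[60,-94],[60,0]])))
s=read_state();print(s["eef_rot"],s["tool_pos"])
E
```

```text
[5.80940109e+02 7.13005359e+00 1.98043787e-01] 11.347073141598377
[[ 1.3 -0.2]
 [-0.5  0.4]
 [ 1.4  1.2]
 [ 0.4  0.4]
 [-0.9  0.4]
 [-1.  -1.5]
 [ 0.3 -0.2]
 [-0.3 -0.8]
 [ 0.3  0.3]
 [-0.6 -0.3]]
bl [614.1 143.9] [ 59.4 127.6] 33.625801509566685
fl [494.8 120.6] [-62.1 128.2] 34.24302492669245
br [ 663.6 -108.4] [  58.3 -129.6] 35.5951980340301
fr [ 553.8 -129.9] [ -53.6 -129. ] 35.596916765071576
pivots [[621.27264679 111.0977717 ]
 [658.26197254 -73.22745658]
 [639.76730967  18.93515756]]
[-3.14034722e+00 -2.84611520e-04  2.76794789e-01] [ 150.29609192 -528.82385331  252.2126801 ]
```

Fit is good to about 1.5 mm: mixer at (581,7), yaw 11.35°, all clips near 0, red-capped tube in the back rack. The plan is to pinch each back knob lightly and swing it a quarter turn towards the robot. I start by moving round to a staging point and turning the tool to yaw 101.35°.

```bash
python3 -m jog '[[0.0165,-0.0124,0,-4.275],[0.033,-0.0248,0,-8.55],[0.0495,-0.0372,0,-12.825],[0.066,-0.0496,0,-17.1],[0.0825,-0.062,0,-21.375],[0.099,-0.0744,0,-25.65],[0.1155,-0.0868,0,-29.925],[0.132,-0.0992,0,-34.2],[0.1485,-0.1116,0,-38.475],[0.165,-0.124,0,-42.75],[0.1815,-0.1364,0,-47.025],[0.198,-0.1488,0,-51.3],[0.2145,-0.1612,0,-55.575],[0.231,-0.1736,0,-59.85],[0.2475,-0.186,0,-64.125],[0.264,-0.1984,0,-68.4],[0.2805,-0.2108,0,-72.675],[0.297,-0.2232,0,-76.95],[0.3135,-0.2356,0,-81.225],[0.33,-0.248,0,-85.5]]' 0.045; cat >> h.py <<'E'
Q=np.array([580.94,7.13]);A=np.radians(11.347)
def mix(p):  # mixer -> world
    c,s=np.cos(A),np.sin(A);return np.array([c*p[0]-s*p[1],s*p[0]+c*p[1]])+Q
def shift(target,z):  # tool-axis shift (m) from the measured pose
    s=read_state();M=R.from_euler("xyz",s["eef_rot"]).as_matrix()
    w=np.array([*mix(target),z])-s["tool_pos"];return (M.T@w/1000).round(4)
E
python3 - <<'E'
from h import *
s=read_state();print(s["tool_pos"],np.degrees(s["eef_rot"]),s["joints"],s["ft_force"])
print("to knob right",shift((59,-128),210))
E
```

```text
time_s: 2.1
tool_pos: [400.3, -199.5, 252.5]
eef_rot: [-3.141, -0.0, 1.772]
ft_force: [-0.1, -0.5, -1.1]
gripper_width: 44.9
finger_force: 0.0
[ 400.29026381 -199.45786382  252.53798683] [-1.79978951e+02 -2.84311169e-02  1.01535534e+02] [-7.28122577e-01  2.00301262e-01  1.56188468e+00  2.54615277e-06
  1.38002412e+00 -9.29456193e-01] [-0.14594916 -0.45778089 -1.13661479]
to knob right [0.0381 0.2769 0.0425]
```

```bash
python3 -m jog '[[0.0027,0.02,0.003,0],[0.0054,0.04,0.006,0],[0.0082,0.06,0.009,0],[0.0109,0.08,0.012,0],[0.0136,0.1,0.015,0],[0.0163,0.12,0.018,0],[0.019,0.14,0.021,0],[0.0218,0.16,0.024,0],[0.0245,0.18,0.027,0],[0.0272,0.2,0.03,0],[0.03,0.22,0.033,0],[0.0327,0.24,0.036,0],[0.0354,0.26,0.039,0],[0.0381,0.2769,0.0425,0],[0.0381,0.2769,0.0425,0],[0.0381,0.2769,0.0425,0]]'
python3 - <<'E'
from h import *
import cv2
p,d=read_camera("top");cv2.imwrite("pics/t1.png",cv2.resize(p[100:270,220:400,::-1],None,fx=4,fy=3.5,interpolation=cv2.INTER_CUBIC))
s=read_state();print(s["tool_pos"],s["ft_force"])
print("remaining",shift((59,-128),149))
E
```

```text
time_s: 3.7
tool_pos: [663.6, -108.4, 209.7]
eef_rot: [-3.14, -0.0, 1.769]
ft_force: [0.7, -0.2, -0.3]
gripper_width: 44.7
finger_force: 0.0
[ 663.37600094 -108.61734367  210.13442084] [-0.15202067 -0.26236104 -0.19623229]
remaining [0.0017 0.001  0.0611]
```

View pics/t1.png

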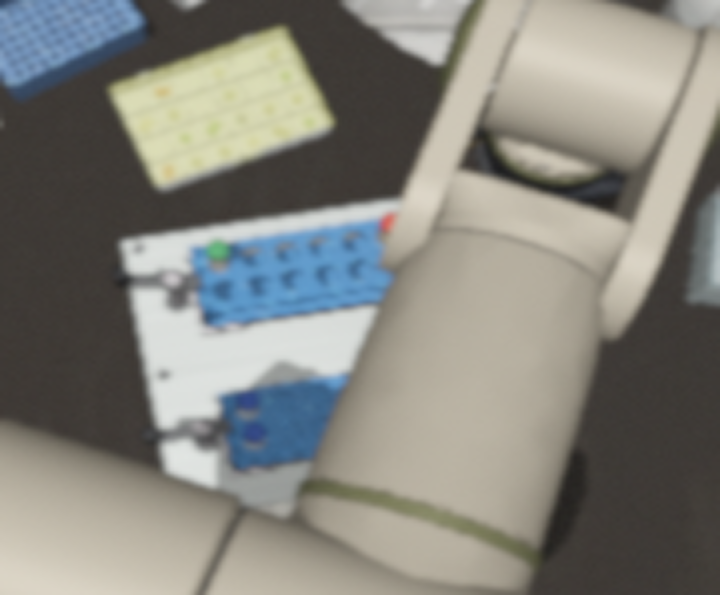

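The arm covers the right end of the rack at crop (400,280), and the scene is otherwise unchanged. I descend over the knob and pinch it.

```bash
python3 -m jog '[[0.0017,0.001,0.012,0],[0.0017,0.001,0.024,0],[0.0017,0.001,0.036,0],[0.0017,0.001,0.045,0],[0.0017,0.001,0.053,0],[0.0017,0.001,0.061,0],[0.0017,0.001,0.061,0]]' && python3 -m jog '[[0,0,0,0],[0,0,0,0],[0,0,0,0],[0,0,0,0],[0,0,0,0],[0,0,0,0]]' 0.0 6
```

```text
time_s: 4.45
tool_pos: [664.2, -106.5, 147.9]
eef_rot: [-3.14, -0.001, 1.769]
ft_force: [-0.4, -0.0, -0.3]
gripper_width: 45.0
finger_force: 0.0
time_s: 5.05
tool_pos: [664.8, -106.7, 149.6]
eef_rot: [3.141, 0.001, 1.769]
ft_force: [2.1, -1.7, 1.1]
gripper_width: 11.7
finger_force: 6.0
```

```bash
python3 -m jog '[[0.0003,-0.0041,0,7],[0.001,-0.0082,0,14],[0.0023,-0.0122,0,21],[0.004,-0.016,0,28],[0.0061,-0.0195,0,35],[0.0087,-0.0228,0,42],[0.0117,-0.0257,0,49],[0.015,-0.0282,0,56],[0.0186,-0.0303,0,63],[0.0224,-0.0319,0,70],[0.0264,-0.0331,0,77],[0.0304,-0.0338,0,84],[0.034,-0.034,0,90],[0.034,-0.034,0,90]]'
```

```text
time_s: 6.45
tool_pos: [625.9, -79.2, 149.6]
eef_rot: [3.141, -0.004, 0.196]
ft_force: [8.3, 2.0, -1.5]
gripper_width: 11.9
finger_force: 6.0
```

```bash
python3 -m jog '[[0,0,0,0],[0,0,0,0],[0,0,-0.01,0],[0,0,-0.025,0],[0,0,-0.04,0],[0,0,-0.055,0],[0,0,-0.061,0]]' 0.02 && python3 -m jog '[[0.002,-0.015,0,-6],[0.004,-0.03,0,-12],[0.006,-0.045,0,-18],[0.008,-0.06,0,-24],[0.010,-0.075,0,-30],[0.013,-0.09,0,-36],[0.015,-0.105,0,-42],[0.018,-0.12,0,-48],[0.02,-0.135,0,-54],[0.023,-0.15,0,-60],[0.025,-0.165,0,-66],[0.027,-0.18,0,-72],[0.03,-0.195,0,-78],[0.032,-0.21,0,-84],[0.034,-0.222,0,-90],[0.034,-0.222,0,-90],[0.034,-0.222,0,-90]]' 0.045
python3 - <<'E'
from h import *
import cv2
p,d=read_camera("top");cv2.imwrite("pics/t2.png",cv2.resize(p[130:270,230:370,::-1],None,fx=5,fy=4,interpolation=cv2.INTER_CUBIC))
print("remaining",shift((60,127.8),149))
E
```

```text
time_s: 7.15
tool_pos: [624.8, -80.1, 212.4]
eef_rot: [3.14, -0.002, 0.198]
ft_force: [-0.5, 0.2, -0.4]
gripper_width: 19.9
finger_force: 0.0
time_s: 8.85
tool_pos: [614.1, 144.2, 210.2]
eef_rot: [-3.141, 0.0, 1.766]
ft_force: [-0.2, 0.6, -0.8]
gripper_width: 45.1
finger_force: 0.0
remaining [0.0003 0.0006 0.0612]
```

View pics/t2.png

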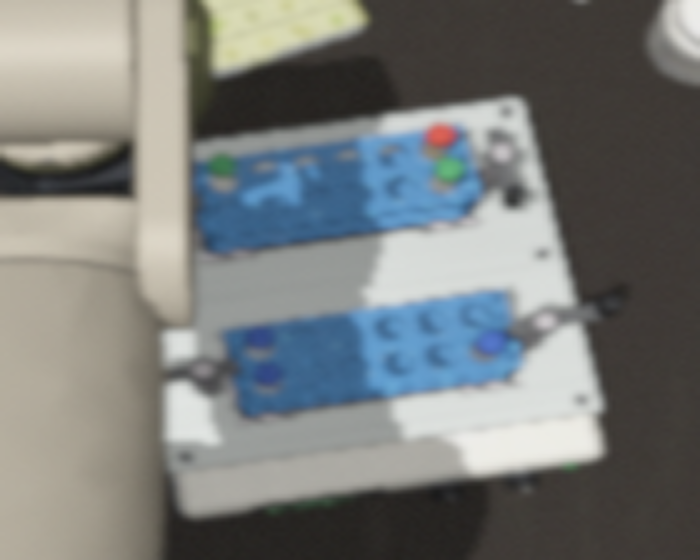

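The right back clip is a quarter turn off, with its knob at crop (515,195). The front rack's clips are unchanged. Now the left knob.

```bash
python3 -m jog '[[0,0.0005,0.012,0],[0,0.0005,0.024,0],[0,0.0005,0.036,0],[0,0.0005,0.045,0],[0,0.0005,0.053,0],[0,0.0005,0.061,0],[0,0.0005,0.061,0]]' && python3 -m jog '[[0,0,0,0],[0,0,0,0],[0,0,0,0],[0,0,0,0],[0,0,0,0],[0,0,0,0]]' 0.0 6
```

```text
time_s: 9.6
tool_pos: [614.3, 144.5, 148.0]
eef_rot: [-3.14, -0.0, 1.769]
ft_force: [0.0, -0.4, 0.6]
gripper_width: 44.8
finger_force: 0.0
time_s: 10.2
tool_pos: [614.9, 144.7, 149.6]
eef_rot: [3.141, -0.0, 1.769]
ft_force: [1.5, 2.0, 2.7]
gripper_width: 11.4
finger_force: 6.0
```

```bash
python3 -m jog '[[-0.0003,-0.0041,0,-7],[-0.001,-0.0082,0,-14],[-0.0023,-0.0122,0,-21],[-0.004,-0.016,0,-28],[-0.0061,-0.0195,0,-35],[-0.0087,-0.0228,0,-42],[-0.0117,-0.0257,0,-49],[-0.015,-0.0282,0,-56],[-0.0186,-0.0303,0,-63],[-0.0224,-0.0319,0,-70],[-0.0264,-0.0331,0,-77],[-0.0304,-0.0338,0,-84],[-0.034,-0.034,0,-90],[-0.034,-0.034,0,-90]]' && python3 -m jog '[[0,0,0,0],[0,0,0,0],[0,0,-0.01,0],[0,0,-0.025,0],[0,0,-0.04,0],[0,0,-0.055,0],[0,0,-0.061,0]]' 0.02
```

```text
time_s: 11.6
tool_pos: [588.6, 103.9, 149.6]
eef_rot: [-3.141, 0.002, -2.943]
ft_force: [3.2, -0.9, 0.5]
gripper_width: 11.5
finger_force: 6.0
time_s: 12.3
tool_pos: [588.3, 104.7, 212.3]
eef_rot: [-3.141, 0.002, -2.944]
ft_force: [0.1, 0.1, -0.3]
gripper_width: 19.9
finger_force: 0.0
```

```bash
python3 -m jog '[[-0.003,-0.008,0,7],[-0.006,-0.016,0,14],[-0.009,-0.024,0,21],[-0.011,-0.032,0,28],[-0.014,-0.04,0,35],[-0.017,-0.048,0,42],[-0.02,-0.056,0,49],[-0.022,-0.064,0,56],[-0.025,-0.072,0,63],[-0.028,-0.08,0,70],[-0.03,-0.086,0,77],[-0.032,-0.092,0,84],[-0.034,-0.096,0,90],[-0.034,-0.096,0,90],[-0.034,-0.096,0,90]]' 0.08
python3 - <<'E'
from h import *
import cv2
p,d=read_camera("top");cv2.imwrite("pics/t3.png",cv2.resize(p[130:270,230:370,::-1],None,fx=5,fy=4,interpolation=cv2.INTER_CUBIC))
p,d=read_camera("scene");cv2.imwrite("pics/s3.png",cv2.resize(p[130:290,200:400,::-1],None,fx=4,fy=3.7,interpolation=cv2.INTER_CUBIC))
print("remaining",shift((60,-4),114),read_state()["eef_rot"])
E
```

```text
time_s: 13.8
tool_pos: [640.0, 17.2, 210.1]
eef_rot: [-3.141, -0.0, 1.772]
ft_force: [0.5, 1.1, -0.0]
gripper_width: 79.9
finger_force: 0.0
remaining [-0.0024  0.      0.0963] [-3.14135778e+00 -1.56961952e-04  1.77120385e+00]
```

View pics/t3.png

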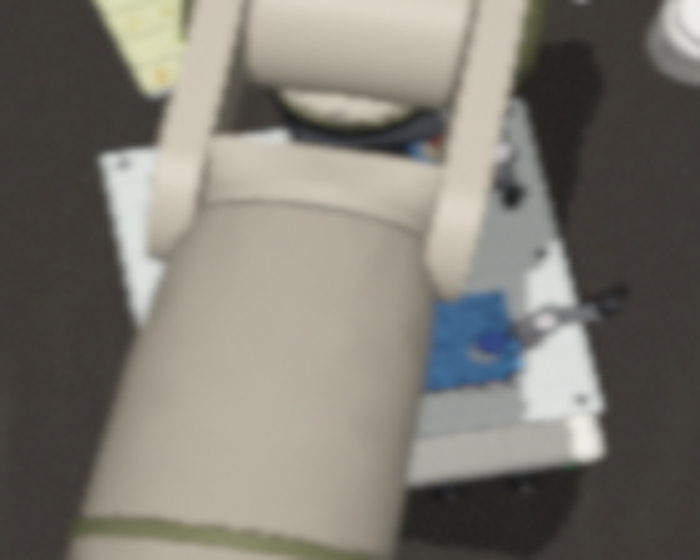

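View pics/s3.png

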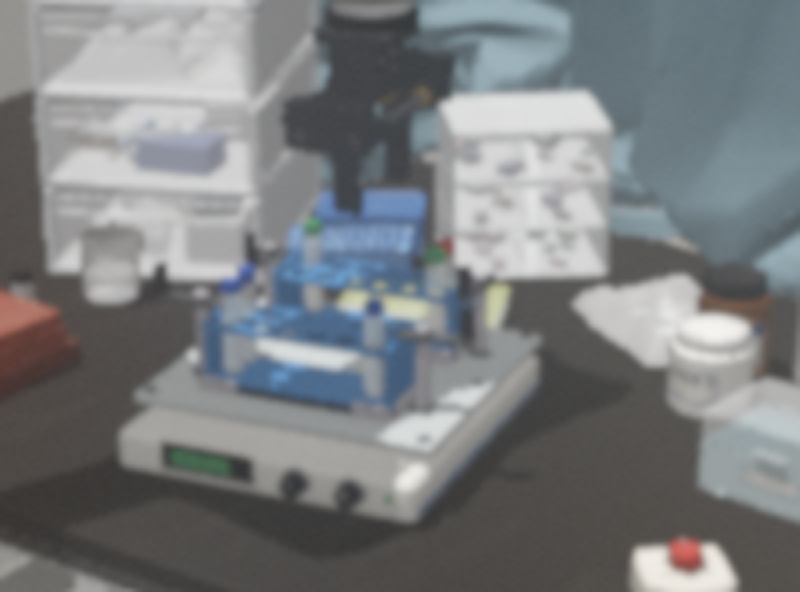

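The right back clip is off, the left knob stayed pinched through its whole turn (width 11.5), and the gripper is over the back rack. Descending and gripping the plate edges.

```bash
python3 -m jog '[[-0.002,0,0.012,0],[-0.002,0,0.024,0],[-0.002,0,0.036,0],[-0.002,0,0.048,0],[-0.002,0,0.058,0],[-0.002,0,0.068,0],[-0.002,0,0.076,0],[-0.002,0,0.084,0],[-0.002,0,0.09,0],[-0.002,0,0.096,0],[-0.002,0,0.096,0]]' && python3 -m jog '[[0,0,0,0],[0,0,0,0],[0,0,0,0],[0,0,0,0],[0,0,0,0],[0,0,0,0]]' 0.04 30
```

```text
time_s: 15.0
tool_pos: [640.4, 15.2, 113.5]
eef_rot: [-3.14, -0.0, 1.769]
ft_force: [-0.7, 0.2, -0.8]
gripper_width: 80.3
finger_force: 0.0
time_s: 15.6
tool_pos: [641.0, 15.1, 114.7]
eef_rot: [3.14, 0.0, 1.769]
ft_force: [1.4, 0.5, 3.2]
gripper_width: 55.2
finger_force: 30.0
```

```bash
python3 -m jog '[[0,0,-0.002,0],[0,0,-0.005,0],[0,0,-0.008,0],[0,0,-0.012,0],[0,0,-0.016,0],[0,0,-0.02,0],[0,0,-0.02,0]]' - 35
python3 - <<'E'
from h import *
import cv2
p,d=read_camera("scene");cv2.imwrite("pics/s4.png",cv2.resize(p[150:280,220:360,::-1],None,fx=5,fy=4.5,interpolation=cv2.INTER_CUBIC))
s=read_state();print(s["ft_force"],s["ft_torque"],s["finger_force"])
E
```

```text
time_s: 16.3
tool_pos: [640.9, 15.1, 135.0]
eef_rot: [3.141, 0.0, 1.769]
ft_force: [0.5, -0.0, -1.7]
gripper_width: 54.6
finger_force: 35.0
[ 0.72422709  0.10609162 -1.51263258] [ 0.02773908 -0.10333922 -0.05888434] 34.99975360929966
```

View pics/s4.png

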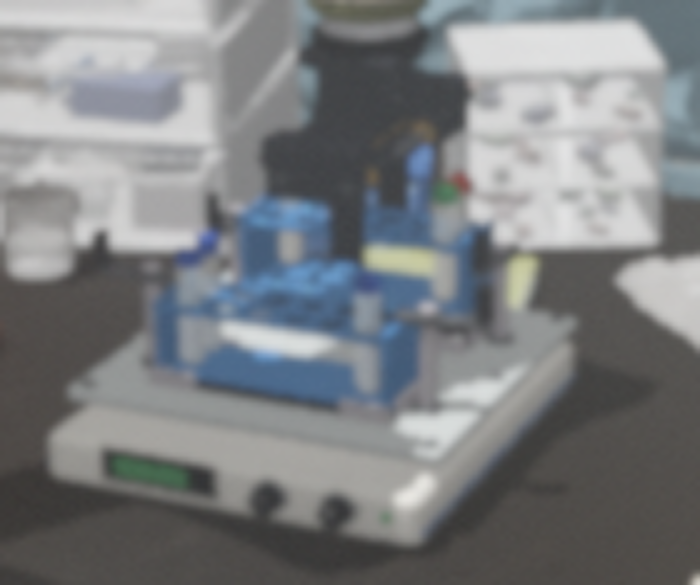

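The back rack is off its mat and sits parallel to the front one, top at about crop (245,205) to (480,235). Continuing the lift.

```bash
python3 -m jog '[[0,0,-0.003,0],[0,0,-0.008,0],[0,0,-0.014,0],[0,0,-0.02,0],[0,0,-0.026,0],[0,0,-0.032,0],[0,0,-0.038,0],[0,0,-0.044,0],[0,0,-0.05,0],[0,0,-0.056,0],[0,0,-0.062,0],[0,0,-0.068,0],[0,0,-0.074,0],[0,0,-0.08,0],[0,0,-0.086,0],[0,0,-0.092,0],[0,0,-0.097,0],[0,0,-0.1,0],[0,0,-0.1,0],[0,0,-0.1,0]]' && python3 -m jog '[[0,0,0,0],[0,0,0,0],[0,0,0,0],[0,0,0,0],[0,0,0,0],[0,0,0,0],[0,0,0,0],[0,0,0,0],[0,0,0,0],[0,0,0,0]]'
python3 - <<'E'
from h import *
import cv2
p,d=read_camera("scene");cv2.imwrite("pics/s5.png",cv2.resize(p[130:290,200:400,::-1],None,fx=4,fy=3.7,interpolation=cv2.INTER_CUBIC))
s=read_state();print(s["ft_force"],s["ft_torque"],np.abs(s["joint_velocities"]).max())
E
```

```text
time_s: 18.35
tool_pos: [640.6, 15.1, 234.0]
eef_rot: [-3.141, -0.0, 1.769]
ft_force: [-0.3, 0.5, -2.1]
gripper_width: 54.9
finger_force: 35.0
time_s: 19.35
tool_pos: [640.7, 15.1, 234.3]
eef_rot: [3.142, -0.0, 1.769]
ft_force: [-0.7, -0.4, -2.4]
gripper_width: 54.8
finger_force: 35.0
[ 0.23462691  0.82488905 -1.97220366] [-0.04383815 -0.11039425 -0.01433096] 0.0014272636744432922
```

View pics/s5.png

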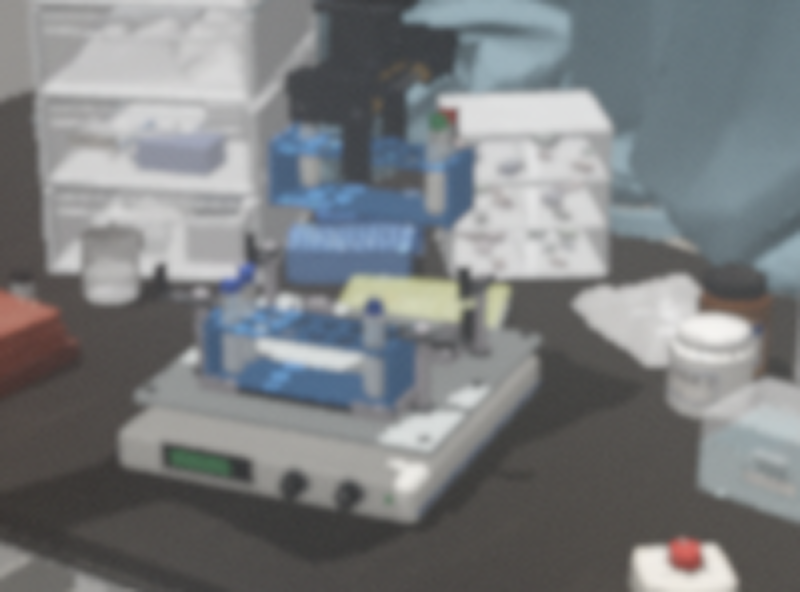

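The rack hangs level about 120 mm above its mat, spanning crop (270,170) to (470,190), with its tubes in it. The front rack is still clamped.

```bash
python3 -c "from workcell import close_job;print(close_job())"
```

```text
the job is handed in; nothing more can be done
None
```

I freed the back rack, which holds the red-capped tube, and handed the job in with it held level and still in the gripper about 120 mm above its mat; in the last picture its tubes were in place and the front rack was still clamped.

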